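Rack a microscope stage insert in its spring-clamped slot

TASK

Take the black stage insert off the leaning stand and stand it on its long edge in the rack slot marked by the green tab: push it endwise against the blue spring jaw, lower it behind the yellow end stop and press it fully down on the slot floor, so that it stays clamped upright. The yellow clamp frame may be set anywhere along its adjustment, so feel for the jaw. Then let go, and leave the cover plates in the rack and the other things on the bench where they are.

Things in the scene. Friction and masses are not known exactly. Their poses are not given: they have to be found in the camera images.
- insert: Black flat frame 150 mm long, 100 high, 6 thick, about 0.2 kg, window 80 x 38 mm in the middle. Starts leaning on the white stand, 30 deg from vertical, long edge up. Origin: middle of the lower long edge. x: plate normal; y: along its length; z: up the plate (at the start leaning back to the robot). The strip above the window is 36 mm high, free on both faces for fingers.
- insert_center (a point): Centre of the black insert, 50 mm up the plate from its origin.
- stand: Fixed white stand, footprint 95 x 160 mm, nothing on it over 75 mm high. Origin: on the bench, under the line where the plate's lower edge rests (26 mm up); y along the plate, which leans towards -x. Its two back props carry only the plate's lower 55 mm, 37 to 63 mm either side of the middle.
- rack: Fixed rack, dark base 214 x 240 x 10 mm, its top is the slot floor. Origin: centre of the underside. Four slots along y at x = -72, -24, 24, 72 mm, each 9 mm wide between white combs at y = -45 and 45 (each 20 long, 30 mm above the floor, tops rounded 6 mm as lead-in). On it a yellow clamp frame: one end stop at -y, a blue spring jaw per slot at +y. The frame's setting is not tracked.
- green_tab: Green block 30 x 18 x 16 mm at the end of the slot to use (any of the four); it spans y = -116 to -98 mm here. The origin is not the block but the middle of its slot: on the slot floor (10 mm above the bench), centre line, rack y = 0. x: across the slots, y: along the slot to the jaw, z: up. The insert fully home has its centre at z = 50 mm, y = 2 mm plus the frame's offset.
- slot_stop (a point): NOMINAL place of the upper inner edge of the yellow end stop at this slot: y = -73, z = 18 mm in the green_tab frame; stop 10 mm thick. The clamp frame (stop and jaws together, not these points) is really fixed up to 13 mm off along y, either way, new each time: find it by touch or sight. The insert's -y end goes down just inside (+y of) this edge.
- slot_jaw (a point): NOMINAL top of the free jaw's face: y = 69, z = 75 mm in the green_tab frame; same unknown offset as the stop. Upright face 24 mm wide, no ramp. Jaw slides 13 mm to +y, then stops hard; 3 N to start, plus 0.25 N/mm. Free gap to the stop 142 mm, insert 150: push endwise above the stop 8 to 13 mm past jaw contact, then lower. Friction may hold the insert off the floor: press.
- red_tab: The same in red, at a slot that must stay empty. Same origin and axes for its own slot.
- cover_a: Plain aluminium cover plate with a dark round spot, 108 mm long, 95 mm high, 7 mm thick, standing loosely in one of the other slots. Origin: middle of the lower edge; x is its normal, z up.
- cover_b: A second such cover plate in another slot. Same origin and axes.
- ipa_bottle: Loose white bottle, 72 mm across, 170 mm high; a bystander. Origin under its middle.
- oil_jar: Loose amber jar, 56 mm across, 70 mm high; a bystander. Origin under its middle.
- dish: Loose shallow glass dish, 90 mm across, 16 mm high; a bystander. Origin under its middle.
- driver: Loose screwdriver, 170 mm long; a bystander.
- slide_box: Loose blue slide box, 170 x 90 x 35 mm; a bystander. Origin under its middle.
Not all that is in view belongs to the job. What is shaped like the insert but orange or purple is not meant.

How it is judged:
At the end, for the whole second after the job is handed in: The insert rests released in the green-tab slot: centre within 10 mm of the slot's middle plane, -16 to +20 mm along the slot from its middle, at most 2.5 mm above its seated height; length level and along the slot within 0.035 rad, face upright within 0.15 rad (x of insert_center in the frame of green_tab between -0.01 and 0.01 m and y of insert_center in the frame of green_tab between -0.016 and 0.02 m and z of insert_center in the frame of green_tab between 0.045 and 0.0525 m and angle between the z axis of insert and the z axis of green_tab, either way round below 0.15 rad and angle between the x axis of insert and the x axis of green_tab, either way round below 0.15 rad and angle between the y axis of insert and the y axis of green_tab, either way round below 0.035 rad and linear speed of insert below 0.01 m/s and angular speed of insert below 0.1 rad/s and contact force between insert and the fingers below 0.1 N); the robot touches nothing.
It fails at once if a cover plate in the rack was displaced by more than 15 mm or tipped by more than 0.25 rad (distance of any of cover_a, cover_b from where it was at the start of the episode above 0.015 m or angle between any of cover_a, cover_b's own z axis and vertical above 0.25 rad).
It fails at once if a bystander on the bench was displaced by more than 30 mm (distance of any of ipa_bottle, oil_jar, dish, driver, slide_box from where it was at the start of the episode above 0.03 m).
It also fails if it takes over 51 s, if anything falls off the work surface, if the arm or the gripper's body presses on something with over 40 N, if the wrist force passes 120 N, or if a joint passes its speed limit or range.

ROBOT

A 6-joint arm with a two-finger parallel gripper is mounted at the origin on the work surface. World frame = base frame: x ahead of the robot, y to its left, z up, the work surface at z = 0. Lengths are in m, angles in rad, forces in N, time in s.
With the tool pointing down it reaches from about 0.35 to 0.775 m from the base axis. Payload 7.3 kg.
Tool frame: the origin (TCP) lies at the very end of the fingers, on their centre line; the grasp point (between the pads) lies 19 mm behind it; z points along the fingers, y is the line along which they close (so a half turn about z gives the same grasp; the last joint's range is limited). The gripper opens to 92 mm and grips with 3 to 60 N. Pads are 19 mm wide; open, the fingers measure 130 mm over their backs; the gripper's body (75 mm by 190 mm) begins 47 mm behind the grasp point.
Start: joints at [-1.372, 0.342, 1.524, -0, 1.275, -0.146], TCP at [0.177, -0.494, 0.227] pointing down, gripper open.
Joint ranges: [-2.53, 2.53], [-0.77, 2.02], [0.04, 2.7], [-1, 4.14], [0.28, 2.66], [-3.11, 3.11]. Speed limits (rad/s): [2.57, 2.57, 3.14, 3.14, 3.14, 3.14].

INTERFACE

Orientations are given as [roll, pitch, yaw] about the fixed x, y, z axes, in that order (R = Rz(yaw) Ry(pitch) Rx(roll)).
In Python, from cell import telemetry, eyes, job gives the robot as it stands.
- The arm moves only by the tool apply_moves, never from a script. Its arguments are lists of equal length, an entry for each row: "delta_pos": the shift along the world's x, y, z each as a share of 0.4 m, from -1 to 1, a list of three; "dr": the turn, a rotation vector about the world's x, y, z each as a share of 0.5 rad, from -1 to 1, a list of three; "jaw": the opening, from 0 (shut) to 1 (fully open). A call has 1 to 8 rows; each row is the pose to reach, as a shift and turn from the pose commanded when the call began; what a row does not reach only later rows make up. A row lasts 1/12 s, in which the tool goes at most 41.7 mm and 7.16 degrees, less where a joint would pass 70% of its speed; a pose out of reach is approached as far as the arm can. A call with a number of a shift or a turn outside -1 to 1 is refused whole. A call with a gripper value outside its range is refused whole. The fingers move at their own pace and stop on an object; "force" is the grip in N (left out, the last holds). Time passes only in rows, so rows that repeat a pose let the fingers close. It gives the time, the measured TCP pose, the force, the opening and the grip force at its end, in the units of the state.
- telemetry.observe(): the state, without advancing time (a new reading comes with each control period).
- eyes.read_camera(name): name is "scene" or "top" or "wrist"; returns the picture (480x640x3 uint8, red, green, blue); there is no depth.
- eyes.camera_model(name): a dict with "vertical_fov" (degrees; the focal length in pixels is half the picture's height over the tangent of half this angle, whatever the lens; pixels are square), "cx", "cy" (the principal point, pixels), "rvec" (rotation vector, rad) and "tvec" (3), from world to camera coordinates, as OpenCV has them; the wrist camera has in their place "hand_eye" (4x4, takes a point from camera to tool coordinates, whose origin is the TCP and whose axes are the flange's). Camera axes: x right, y down, z forward; pixel columns grow to the right and rows downward; lengths in m; the calibration is good to about 2 mm. A picture is of the moment at which its call begins: read the wrist's pose just before it. camera_model takes no time and is no camera call.
- job.hand_in(): hands the job in; it is judged then, once.
The state is a dict: "time": time; "qpos": joint angles; "qvel": joint speeds; "joint_efforts": joint torques, N m; "tool_pos": TCP position; "tool_rot": TCP orientation; "contact_force": force on the tool from outside, world axes, zero at the start; "torque": the same for the moment, N m; "opening": finger opening in m; "grip_force": force on a finger pad.
Only numpy, scipy, OpenCV 4.12 (cv2) and the standard library are available. Lean on these libraries where they do the work, as an engineer would, in place of code of your own. Each camera call takes 0.05 s, during which the arm holds its last target. There are 200 camera calls.

## Working session

There is one attempt and no reset: what is moved stays moved. The work goes in short steps, Python scripts to look and compute and a tool call to move; the robot and the scene stay as the last step left them, time stands still between calls to the robot, and variables do not carry over. Pictures are saved under pics/ and viewed, at most 10 in all, crops included, and the job is handed in when it is done.

Besides the shell and the picture viewer there is one more tool, called after "Call:" by a JSON object that holds its "method" and its "body", one argument or row to a line. apply_moves: Moves the arm, as the interface text tells. Its arguments: {"type":"object","properties":{"delta_pos":{"type":"array"},"dr":{"type":"array"},"jaw":{"type":"array"},"force":{"type":"number"}},"required":["delta_pos","dr","jaw"]}

```bash
mkdir -p pics; python3 - <<'E'
from cell import telemetry, eyes, job
import cv2
print(telemetry.observe())
for n in ("scene","top"):
    im=eyes.read_camera(n); cv2.imwrite(f"pics/{n}0.png",im[:,:,::-1]); print(n,eyes.camera_model(n))
print(eyes.camera_model("wrist"))
E
```

```text
{'time': 0.0, 'qpos': array([-1.37197248e+00,  3.42704128e-01,  1.52502149e+00,  1.48711164e-06,
        1.27539012e+00, -1.46033741e-01]), 'qvel': array([-0.0008092 ,  0.00142515, -0.00091891,  0.00090707, -0.00055491,
       -0.00080671]), 'joint_efforts': array([-1.15851719e-03, -4.31250107e+01, -2.44215757e+01,  7.17088510e-02,
        5.59768989e-02, -1.21648263e-04]), 'tool_pos': array([ 0.17740636, -0.49368496,  0.22605305]), 'tool_rot': array([-3.14008600e+00, -2.23037722e-04,  3.44856990e-01]), 'contact_force': array([ 0.77012956, -0.61201747,  0.19291126]), 'torque': array([-0.01710903,  0.04187162, -0.01146629]), 'grip_force': 0.0, 'opening': 0.0917960783179935}
scene {'vertical_fov': 49.49210911956353, 'cx': 314.292157337532, 'cy': 243.06895831807304, 'rvec': array([ 1.61731677,  1.98499624, -0.75295872]), 'tvec': array([ 0.08737231, -0.38514669,  1.64394847])}
top {'vertical_fov': 47.088788306319024, 'cx': 315.1063766437538, 'cy': 230.07963824192936, 'rvec': array([ 2.12724936, -2.10773693,  0.20489478]), 'tvec': array([0.00629372, 0.5807558 , 1.47284129])}
{'vertical_fov': 66.19410030479492, 'cx': 325.4780483945574, 'cy': 234.37249271661304, 'hand_eye': array([[-2.23742500e-04, -9.65969129e-01, -2.58657286e-01,
         6.85785991e-02],
       [ 9.99999968e-01, -2.45708128e-04,  5.25945885e-05,
         1.27102871e-03],
       [-1.14358946e-04, -2.58657266e-01,  9.65969153e-01,
        -1.57787366e-01],
       [ 0.00000000e+00,  0.00000000e+00,  0.00000000e+00,
         1.00000000e+00]])}
```

View pics/scene0.png

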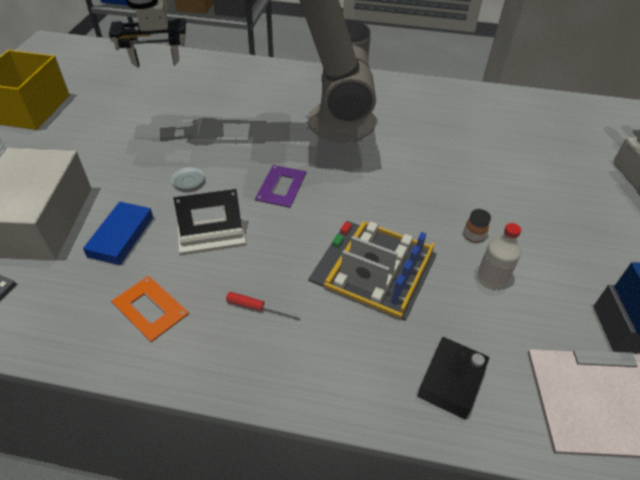

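View pics/top0.png

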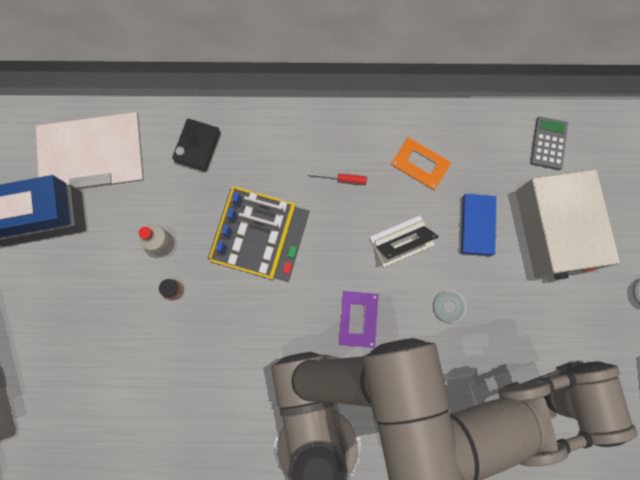

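The scene view shows the black frame on the white stand at about (208,214), with the decoys beside it: purple at (281,186) and orange at (150,308). The black box at (455,376) has no window. In the top view the black frame is at (405,240), the rack at (255,232), the green tab at (292,251) and the red tab at (288,267). Only the frame leaning on the stand is black with a window, so that is the insert. I'll confirm it in one enlarged crop.

```bash
cat > h.py <<'E'
import numpy as np, cv2
from cell import telemetry, eyes, job
from scipy.spatial.transform import Rotation as R
def cam(n):
    m=eyes.camera_model(n); f=240/np.tan(np.radians(m["vertical_fov"]/2))
    K=np.array([[f,0,m["cx"]],[0,f,m["cy"]],[0,0,1]])
    if "rvec" in m: return K,R.from_rotvec(m["rvec"]).as_matrix(),np.array(m["tvec"])
    s=telemetry.observe(); T=np.eye(4); T[:3,:3]=R.from_euler("xyz",s["tool_rot"]).as_matrix(); T[:3,3]=s["tool_pos"]
    W=np.linalg.inv(T@m["hand_eye"]); return K,W[:3,:3],W[:3,3]
def ray(c,uv):
    K,Rm,t=c; d=Rm.T@np.linalg.solve(K,[uv[0],uv[1],1]); return -Rm.T@t,d/np.linalg.norm(d)
def onz(c,uv,z):
    o,d=ray(c,uv); return o+d*(z-o[2])/d[2]
def tri(c1,u1,c2,u2):
    o1,d1=ray(c1,u1);o2,d2=ray(c2,u2)
    s=np.linalg.lstsq(np.c_[d1,-d2],o2-o1,rcond=None)[0]
    p,q=o1+s[0]*d1,o2+s[1]*d2; return (p+q)/2,np.linalg.norm(p-q)
def proj(c,p):
    K,Rm,t=c; x=K@(Rm@np.array(p)+t); return x[:2]/x[2]
E
python3 - <<'E'
import cv2,numpy as np
s=cv2.imread("pics/scene0.png");t=cv2.imread("pics/top0.png")
cr=lambda im,x,y,w,h:cv2.resize(im[y:y+h,x:x+w],(400,300),interpolation=cv2.INTER_CUBIC)
a=np.hstack([cr(t,205,180,108,81+0),cr(t,365,206,80,60)])
b=np.hstack([cr(s,305,212,140,105),cr(s,160,180,100,75)])
cv2.imwrite("pics/crop1.png",np.vstack([a,b]))
E
```

```text
(no output)
```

View pics/crop1.png

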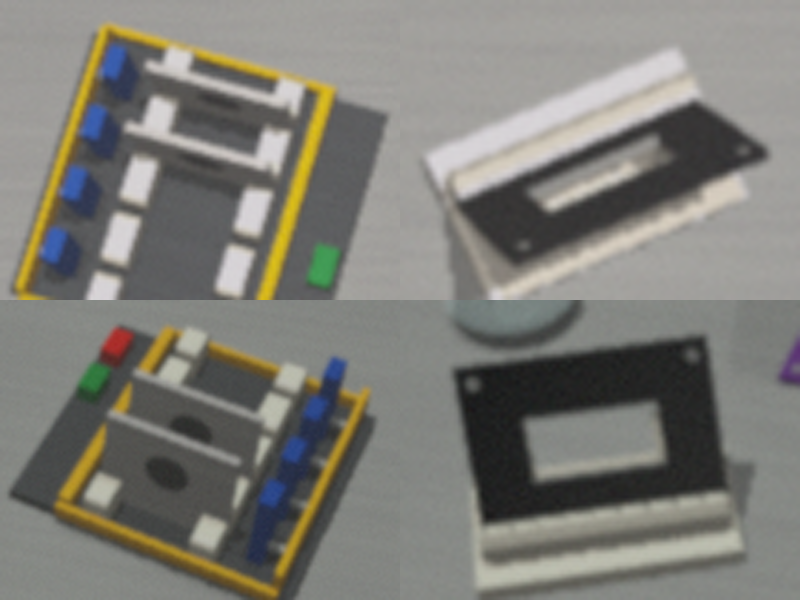

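Confirmed: the insert is the black windowed frame leaning on the white stand. The green tab is second from the robot side and the red tab is at the end slot. The covers stand in the two far slots.

```bash
python3 - <<'E'
from h import *
s=cv2.imread("pics/scene0.png");t=cv2.imread("pics/top0.png")
cs,ct=cam("scene"),cam("top")
def quad(im,x,y,w,h):
    g=im[y:y+h,x:x+w].max(2); m=(g<75).astype(np.uint8)
    c=max(cv2.findContours(m,0,2)[0],key=cv2.contourArea)
    e=.02
    q=cv2.approxPolyDP(cv2.convexHull(c),e*cv2.arcLength(c,True),True)[:,0]+[x,y]
    return q
print("top",quad(t,365,206,80,60).tolist()); print("scene",quad(s,165,180,90,75).tolist())
def tab(im,ch,x,y,w,h):
    p=im[y:y+h,x:x+w].astype(int); o=[i for i in range(3) if i!=ch]
    m=p[:,:,ch]-p[:,:,o].max(2)>30; v,u=np.nonzero(m); return np.array([u.mean()+x,v.mean()+y]),m.sum()
G=tab(t,1,275,240,30,40);Rd=tab(t,2,275,240,30,40);G2=tab(s,1,320,215,40,40);R2=tab(s,2,320,215,40,40)
print(G,Rd,G2,R2)
print("green",onz(ct,G[0],.024),tri(ct,G[0],cs,G2[0])); print("red",onz(ct,Rd[0],.024),tri(ct,Rd[0],cs,R2[0]))
for n,u,z in (("bottle",(155,243),.08),("jar",(169,288),.07),("dish",(450,306),.01),("driverH",(352,179),.01),("box",(479,224),.03),("purple",(359,319),0)): print(n,onz(ct,u,z).round(3))
E
```

```text
top [[437, 236], [388, 258], [377, 247], [423, 227]]
scene [[235, 189], [241, 226], [181, 235], [174, 197]]
(array([291.88      , 251.42666667]), np.int64(75)) (array([286.28, 267.11]), np.int64(100)) (array([337.51388889, 238.90277778]), np.int64(72)) (array([347.47183099, 229.67605634]), np.int64(142))
green [0.52530763 0.07661354 0.024     ] (array([0.52538942, 0.07496822, 0.0248799 ]), np.float64(0.0032392219494287466))
red [0.48072247 0.09152082 0.024     ] (array([0.48170269, 0.09177209, 0.01653608]), np.float64(0.00032902880512148455))
bottle [0.536 0.447 0.08 ]
jar [0.415 0.404 0.07 ]
dish [ 0.378 -0.366  0.01 ]
driverH [ 0.743 -0.094  0.01 ]
box [ 0.608 -0.452  0.03 ]
purple [ 0.34  -0.113  0.   ]
```

Call:
{"method": "apply_moves", "body": {
  "delta_pos": [
    [0.4,0.7,0],
    [0.4,0.7,0],
    [0.4,0.7,0],
    [0.4,0.7,0],
    [0.4,0.7,0],
    [0.4,0.7,0],
    [0.4,0.7,0],
    [0.4,0.7,0]
  ],
  "dr": [
    [0,0,0.6],
    [0,0,0.6],
    [0,0,0.6],
    [0,0,0.6],
    [0,0,0.6],
    [0,0,0.6],
    [0,0,0.6],
    [0,0,0.6]
  ],
  "jaw": [1,1,1,1,1,1,1,1]
}}

```text
time: 0.77
tool_pos: [0.338, -0.2112, 0.2266]
tool_rot: [-3.141, -0.0, 0.645]
contact_force: [0.6, -0.5, -0.7]
opening: 0.0919
grip_force: 0.0
```

Call:
{"method": "apply_moves", "body": {
  "delta_pos": [
    [0.4,0.7,0],
    [0.4,0.7,0],
    [0.4,0.7,0],
    [0.4,0.7,0],
    [0.4,0.7,0],
    [0.4,0.7,0],
    [0.4,0.7,0],
    [0.4,0.7,0]
  ],
  "dr": [
    [0,0,0.6],
    [0,0,0.6],
    [0,0,0.6],
    [0,0,0.6],
    [0,0,0.6],
    [0,0,0.6],
    [0,0,0.6],
    [0,0,0.6]
  ],
  "jaw": [1,1,1,1,1,1,1,1]
}}

```text
time: 1.43
tool_pos: [0.4983, 0.069, 0.2264]
tool_rot: [-3.141, -0.0, 0.946]
contact_force: [0.5, -0.3, -0.1]
opening: 0.092
grip_force: 0.0
```

Call:
{"method": "apply_moves", "body": {
  "delta_pos": [
    [0.155,0.28,0],
    [0.155,0.28,0],
    [0.155,0.28,0],
    [0.155,0.28,0],
    [0.155,0.28,0],
    [0.155,0.28,0],
    [0.155,0.28,0],
    [0.155,0.28,0]
  ],
  "dr": [
    [0,0,0.61],
    [0,0,0.61],
    [0,0,0.61],
    [0,0,0.61],
    [0,0,0.61],
    [0,0,0.61],
    [0,0,0.61],
    [0,0,0.61]
  ],
  "jaw": [1,1,1,1,1,1,1,1]
}}

```text
time: 2.1
tool_pos: [0.5591, 0.1766, 0.227]
tool_rot: [3.141, 0.0, 1.248]
contact_force: [-0.3, -0.1, 0.4]
opening: 0.0919
grip_force: 0.0
```

```bash
python3 - <<'E'
from h import *
import pickle
c=cam("wrist"); im=eyes.read_camera("wrist"); cv2.imwrite("pics/wr.png",im[:,:,::-1]); pickle.dump(c,open("wr.pkl","wb"))
cs,ct=cam("scene"),cam("top")
for a,b in (((437,236),(174,197)),((388,258),(235,189)),((377,247),(241,226)),((423,227),(181,235))):
    print(tri(ct,a,cs,b), onz(ct,a,.112))
E
```

```text
(array([ 0.5567203 , -0.31523726,  0.11470422]), np.float64(0.003730262435472549)) [ 0.55661006 -0.31400764  0.112     ]
(array([ 0.49661659, -0.18425317,  0.11239701]), np.float64(0.004094383256777294)) [ 0.49614374 -0.1823      0.112     ]
(array([ 0.53925636, -0.16414269,  0.03187841]), np.float64(0.0035556955849107897)) [ 0.52540173 -0.1535419   0.112     ]
(array([ 0.59833999, -0.29602038,  0.03123667]), np.float64(0.005751978518593977)) [ 0.58079346 -0.27736     0.112     ]
```

View pics/wr.png

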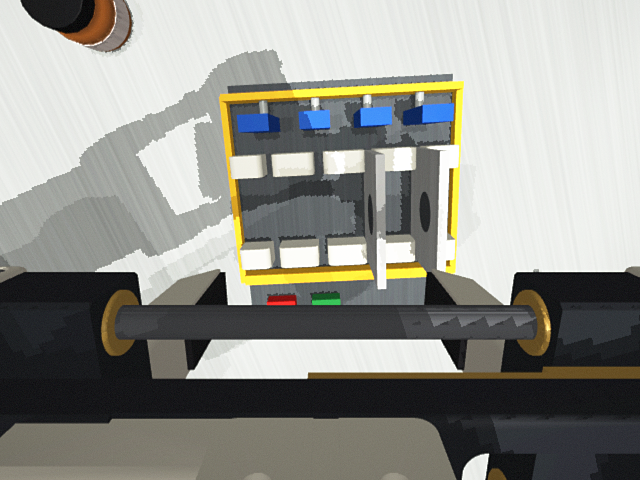

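The wrist view shows the red tab at (281,299) and the green tab at (326,299). The green slot is the gap between teeth 2 and 3, near u≈318. The covers are in the two slots to the right, the blue jaw of this slot is at (315,118), and the yellow stop runs along v≈275. Next I'll measure these edges.

```bash
python3 - <<'E'
from h import *
im=cv2.imread("pics/wr.png")
for r in (160,166,172,245,252,258): print(r,[(u,int(im[r,u].min())) for u in range(310,330)])
for u in (310,318,324): 
    print(u,"jaw",[(v,*im[v,u].tolist()) for v in range(92,140,1)][::1] if u==318 else "")
    print(u,"stop",[(v,*im[v,u].tolist()) for v in range(258,292,1)])
cv2.imwrite("pics/wrc.png",cv2.resize(im[75:310,215:470],(800,737))[:600] if 0 else cv2.resize(im[85:310,215:470],(680,600),interpolation=cv2.INTER_NEAREST))
E
```

```text
160 [(310, 207), (311, 194), (312, 174), (313, 123), (314, 83), (315, 62), (316, 65), (317, 67), (318, 70), (319, 78), (320, 83), (321, 67), (322, 92), (323, 178), (324, 195), (325, 207), (326, 215), (327, 223), (328, 228), (329, 233)]
166 [(310, 211), (311, 199), (312, 180), (313, 146), (314, 102), (315, 66), (316, 62), (317, 67), (318, 71), (319, 66), (320, 71), (321, 72), (322, 75), (323, 113), (324, 186), (325, 205), (326, 212), (327, 219), (328, 228), (329, 232)]
172 [(310, 196), (311, 187), (312, 177), (313, 161), (314, 103), (315, 64), (316, 65), (317, 66), (318, 64), (319, 72), (320, 69), (321, 67), (322, 60), (323, 82), (324, 165), (325, 185), (326, 194), (327, 220), (328, 231), (329, 233)]
245 [(310, 127), (311, 126), (312, 127), (313, 125), (314, 125), (315, 123), (316, 141), (317, 152), (318, 129), (319, 108), (320, 95), (321, 97), (322, 101), (323, 109), (324, 72), (325, 58), (326, 56), (327, 101), (328, 169), (329, 164)]
252 [(310, 250), (311, 249), (312, 249), (313, 249), (314, 250), (315, 250), (316, 244), (317, 237), (318, 179), (319, 114), (320, 92), (321, 93), (322
[... 2821 characters left out ...]
102, 97), (259, 107, 104, 102), (260, 106, 108, 101), (261, 110, 106, 102), (262, 111, 104, 101), (263, 100, 96, 92), (264, 60, 55, 50), (265, 51, 52, 51), (266, 38, 75, 94), (267, 28, 116, 160), (268, 24, 111, 156), (269, 23, 109, 151), (270, 25, 106, 148), (271, 24, 121, 171), (272, 45, 200, 249), (273, 57, 243, 255), (274, 58, 237, 255), (275, 59, 236, 254), (276, 59, 236, 254), (277, 57, 235, 254), (278, 58, 236, 254), (279, 58, 238, 255), (280, 54, 241, 255), (281, 71, 210, 255), (282, 105, 105, 112), (283, 106, 97, 89), (284, 106, 104, 94), (285, 104, 103, 96), (286, 104, 105, 98), (287, 106, 104, 99), (288, 107, 103, 98), (289, 106, 102, 96), (290, 108, 105, 100), (291, 106, 102, 97)]
```

View pics/wrc.png

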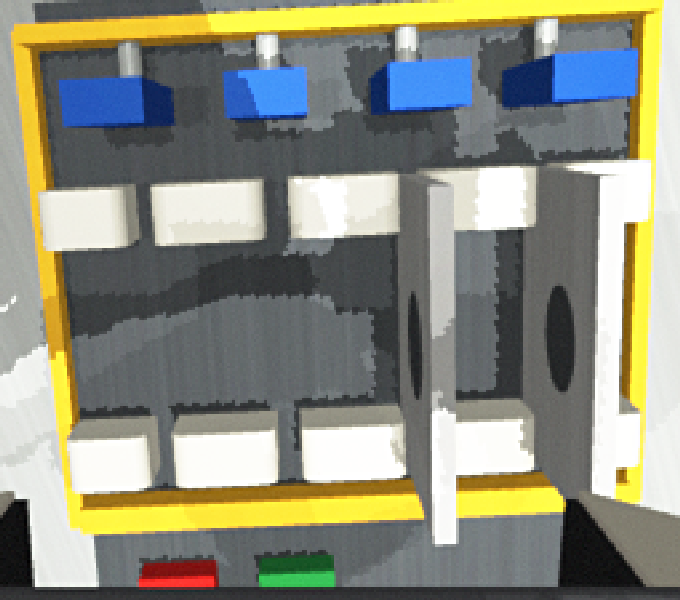

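```bash
python3 - <<'E'
from h import *
import pickle
c=pickle.load(open("wr.pkl","rb"))
a=onz(c,(318.4,164),.034); b=onz(c,(322.9,255),.034); d=a-b; print("slot pts",a,b,"ang",np.arctan2(d[1],d[0]),np.linalg.norm(d))
th=np.arctan2(d[1],d[0])
jl,jr=onz(c,(301,128),.085),onz(c,(329,127.6),.085)
s=[onz(c,(u,v),.028) for u,v in ((310,272.2),(318,272),(324,271.6))]
# stop direction over long span
im=cv2.imread("pics/wr.png").astype(int)
P=[]
for u in range(250,360,4):
    col=im[255:292,u]; y=np.nonzero((col[:,2]>200)&(col[:,0]<90))[0]
    if len(y)>5: P.append(onz(c,(u,255+y[0]-.3),.028)[:2])
P=np.array(P); vx=cv2.fitLine(P.astype(np.float32),cv2.DIST_HUBER,0,1e-4,1e-4).ravel(); print("stop ang+90",np.arctan2(vx[1],vx[0]),len(P))
print("jaw",jl,jr)
x=a[:2]; e=np.array([np.cos(th),np.sin(th)])
print("along-slot coordinate (from world origin along e): jaw",e@(jl+jr)[:2]/2,"stop",e@s[1][:2], "combs: ",e@onz(c,(318,150),.038)[:2], e@onz(c,(323,265),.036)[:2],"tab98",e@onz(c,(326,295),.026)[:2])
n=np.array([e[1],-e[0]]); print("across",n@a[:2],n@b[:2],"jaw across",n@(jl+jr)[:2]/2, "e",e)
# covers and tabs
print("red/green", n@onz(c,(281,300),.026)[:2], n@onz(c,(326,300),.026)[:2])
E
```

```text
slot pts [0.56638452 0.21869412 0.034     ] [0.54173559 0.13230806 0.034     ] ang 1.2928477291054414 0.08983385559457724
stop ang+90 -0.27360895 28
jaw [0.56452516 0.25249874 0.085     ] [0.58539272 0.24582724 0.085     ]
along-slot coordinate (from world origin along e): jaw 0.3973594773272986 stop 0.25572302937602365 combs:  0.37866316161827346 0.2659943581627019 tab98 0.22877920277001162
across 0.48464080124408365 0.48464080124408365 jaw across 0.4845259821043221 e [0.27438356 0.96162033]
red/green 0.4377604460820841 0.4853869695322834
```

The measurements agree: the stop-to-jaw gap comes out at 141.6 mm and the comb spacing at 90 mm. That puts the frame offset at about +6 mm and the slot yaw at 1.295. Next is a wrist look at the insert.

Call:
{"method": "apply_moves", "body": {
  "delta_pos": [
    [-0.025,-0.8,0.03],
    [-0.025,-0.8,0.03],
    [-0.025,-0.8,0.03],
    [-0.025,-0.8,0.03],
    [-0.025,-0.8,0.03],
    [-0.025,-0.8,0.03],
    [-0.025,-0.8,0.03],
    [-0.025,-0.8,0.03]
  ],
  "dr": [
    [0,0,0.75],
    [0,0,0.75],
    [0,0,0.75],
    [0,0,0.75],
    [0,0,0.75],
    [0,0,0.75],
    [0,0,0.75],
    [0,0,0.75]
  ],
  "jaw": [1,1,1,1,1,1,1,1]
}}

```text
time: 2.82
tool_pos: [0.5484, -0.1453, 0.2395]
tool_rot: [3.141, 0.001, 1.623]
contact_force: [1.1, 0.2, -0.7]
opening: 0.0917
grip_force: 0.0
```

Call:
{"method": "apply_moves", "body": {
  "delta_pos": [
    [-0.013,-0.36,0],
    [-0.013,-0.36,0],
    [-0.013,-0.36,0],
    [-0.013,-0.36,0],
    [-0.013,-0.36,0],
    [-0.013,-0.36,0]
  ],
  "dr": [
    [0,0,0.75],
    [0,0,0.75],
    [0,0,0.75],
    [0,0,0.75],
    [0,0,0.75],
    [0,0,0.75]
  ],
  "jaw": [1,1,1,1,1,1]
}}

```text
time: 3.32
tool_pos: [0.5432, -0.2878, 0.2387]
tool_rot: [3.141, -0.0, 1.995]
contact_force: [0.2, 0.0, -0.8]
opening: 0.0917
grip_force: 0.0
```

```bash
python3 - <<'E'
from h import *
import pickle
c=cam("wrist"); im=eyes.read_camera("wrist"); cv2.imwrite("pics/wi.png",im[:,:,::-1]); pickle.dump(c,open("wi.pkl","wb"))
E
```

```text
(no output)
```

View pics/wi.png

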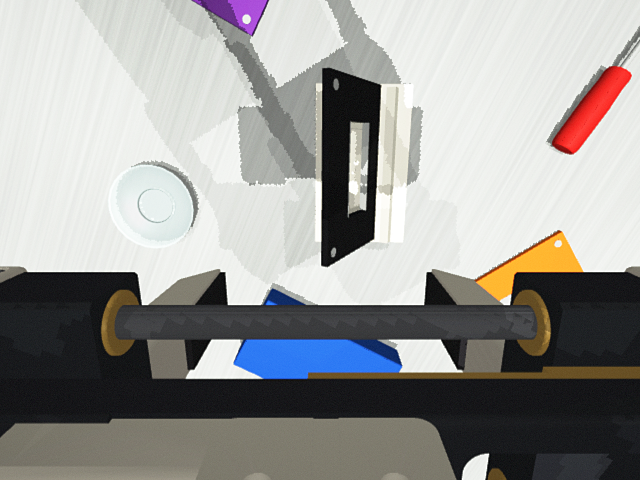

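The wrist view shows the black insert. Its upper edge runs from (323,68) to (324,266), the window is around (358,167), and the lower edge is at u≈379 on the white stand. Now I'll work out the grasp.

```bash
python3 - <<'E'
from h import *
import pickle
c=pickle.load(open("wi.pkl","rb")); im=cv2.imread("pics/wi.png").astype(int).max(2)
rows=range(80,256,4); L=[];Rr=[]
for v in rows:
    x=np.nonzero(im[v,300:400]<90)[0]; L.append((300+x[0]-.5,v)); Rr.append((300+x[-1]+.5,v))
def fit(p): return np.polyfit([q[1] for q in p],[q[0] for q in p],1)
l=fit(L); print("left line",l, "right",Rr[5],Rr[20])
col=np.nonzero(im[40:300,328]<90)[0]+40; print("ends col328",col[0],col[-1])
for nm,v0,v1 in (("u328",col[0],col[-1]),):
    A=onz(c,(np.polyval(l,v0),v0),.111);B=onz(c,(np.polyval(l,v1),v1),.111)
    d=(A-B)[:2]; print(A,B,"len",np.linalg.norm(d),"ang",np.arctan2(d[1],d[0]))
# lower edge
A2,B2=onz(c,(380,86),.029),onz(c,(378.3,236),.029); d2=(A2-B2)[:2]; print("low",A2,B2,np.arctan2(d2[1],d2[0]),np.linalg.norm(d2))
e=d/np.linalg.norm(d); n=np.array([e[1],-e[0]]); mid=(A+B)[:2]/2
print("n",n,"top mid(midplane)",mid+.0026*n,"horiz top->low along n:",n@(A2-mid.tolist().__add__([0]))[:3][:2] if 0 else n@(A2[:2]-mid))
E
```

```text
left line [-3.57646230e-03  3.22070965e+02] right (np.float64(379.5), 100) (np.float64(377.5), 160)
ends col328 68 265
[ 0.49256151 -0.18437572  0.111     ] [ 0.55316255 -0.32084983  0.111     ] len 0.14932403142813627 ang 1.9886894560651647
low [ 0.54206093 -0.16417257  0.029     ] [ 0.60517914 -0.29471745  0.029     ] 2.0211555627251028 0.14500301160818413
n [0.91394601 0.40583579] top mid(midplane) [ 0.52523829 -0.2515576 ] horiz top->low along n: 0.053438960729334406
```

Call:
{"method": "apply_moves", "body": {
  "delta_pos": [
    [-0.085,0.072,-0.1],
    [-0.085,0.072,-0.1],
    [-0.085,0.072,-0.2],
    [-0.085,0.072,-0.24],
    [-0.085,0.072,-0.24],
    [-0.085,0.072,-0.24],
    [-0.085,0.072,-0.24]
  ],
  "dr": [
    [0.425,-0.957,-0.01],
    [0.425,-0.957,-0.01],
    [0.425,-0.957,-0.01],
    [0.425,-0.957,-0.01],
    [0.425,-0.957,-0.01],
    [0.425,-0.957,-0.01],
    [0.425,-0.957,-0.01]
  ],
  "jaw": [0.45,0.45,0.45,0.45,0.45,0.45,0.45],
  "force": 30
}}

```text
time: 3.95
tool_pos: [0.51, -0.2568, 0.1431]
tool_rot: [2.62, 0.003, 1.993]
contact_force: [-0.9, -1.0, 0.9]
opening: 0.0495
grip_force: 0.0
```

```bash
python3 - <<'E'
from h import *
s=telemetry.observe(); M=R.from_euler("xyz",s["tool_rot"]).as_matrix(); print(s["tool_pos"],"\n",M,s["qpos"],s["opening"])
p=np.array([-.457,-.203,.866]); tip=np.array([.5252,-.2516,.1126]); tgt=tip-.035*p
print("tgt",tgt,"delta",tgt-s["tool_pos"],"share",(tgt-s["tool_pos"])/.4)
E
```

```text
[ 0.50995273 -0.25681061  0.14305955] 
 [[-0.40938566  0.79020981  0.45603929]
 [ 0.91235602  0.35629405  0.20164584]
 [-0.00314157  0.49862111 -0.86681435]] [-0.87928082  0.41856737  1.80178194  0.66788466  0.88643586 -1.72477858] 0.04948510451796645
tgt [ 0.541195 -0.244495  0.08229 ] delta [ 0.03124227  0.01231561 -0.06076955] share [ 0.07810567  0.03078903 -0.15192389]
```

Call:
{"method": "apply_moves", "body": {
  "delta_pos": [
    [0.02,0.008,-0.038],
    [0.04,0.016,-0.076],
    [0.06,0.024,-0.114],
    [0.078,0.031,-0.152],
    [0.078,0.031,-0.152]
  ],
  "dr": [
    [0,0,0],
    [0,0,0],
    [0,0,0],
    [0,0,0],
    [0,0,0]
  ],
  "jaw": [0.45,0.45,0.45,0.45,0.45]
}}

```text
time: 4.37
tool_pos: [0.5429, -0.2427, 0.081]
tool_rot: [2.62, 0.003, 1.997]
contact_force: [-0.4, 0.8, -0.1]
opening: 0.0411
grip_force: 0.0
```

Call:
{"method": "apply_moves", "body": {
  "delta_pos": [
    [0,0,0],
    [0,0,0],
    [0,0,0],
    [0,0,0],
    [0,0,0],
    [0,0,0]
  ],
  "dr": [
    [0,0,0],
    [0,0,0],
    [0,0,0],
    [0,0,0],
    [0,0,0],
    [0,0,0]
  ],
  "jaw": [0,0,0,0,0,0],
  "force": 40
}}

```text
time: 4.87
tool_pos: [0.5416, -0.2453, 0.0826]
tool_rot: [2.617, 0.005, 1.993]
contact_force: [7.4, 2.5, 10.8]
opening: 0.0059
grip_force: 11.7
```

Call:
{"method": "apply_moves", "body": {
  "delta_pos": [
    [0,0,0],
    [0,0,0],
    [0,0,0],
    [-0.03,-0.013,0.057],
    [-0.07,-0.03,0.13],
    [-0.11,-0.05,0.208],
    [-0.15,-0.067,0.284],
    [-0.15,-0.067,0.284]
  ],
  "dr": [
    [0,0,0],
    [0,0,0],
    [0,0,0],
    [0,0,0],
    [0,0,0],
    [0,0,0],
    [0,0,0],
    [0,0,0]
  ],
  "jaw": [0,0,0,0,0,0,0,0]
}}

```text
time: 5.53
tool_pos: [0.4811, -0.2749, 0.2007]
tool_rot: [2.617, 0.013, 1.992]
contact_force: [1.6, -1.4, -1.7]
opening: 0.0057
grip_force: 40.0
```

```bash
python3 - <<'E'
from h import *
s=telemetry.observe(); M=R.from_euler("xyz",s["tool_rot"]).as_matrix(); print(s["tool_pos"],s["tool_rot"],s["opening"],s["grip_force"],s["contact_force"],s["torque"])
# target orientation: tool x along slot yaw 1.295, tool z down
T=np.array([[np.cos(1.295),np.sin(1.295),0],[np.sin(1.295),-np.cos(1.295),0],[0,0,-1]]).T
T=np.c_[[np.cos(1.295),np.sin(1.295),0],[np.sin(1.295),-np.cos(1.295),0],[0,0,-1]]
rv=R.from_matrix(T@M.T).as_rotvec(); print("rv",rv,"halves share",rv/2/.5)
E
```

```text
[ 0.48108832 -0.27485447  0.20070449] [2.61700887 0.01310311 1.99158432] 0.00568814649933783 39.99833643436432 [ 1.64636816 -1.405166   -1.65752639] [-0.30856258  0.21989459 -0.09001358]
rv [-0.02574144  0.53477825 -0.68370053] halves share [-0.02574144  0.53477825 -0.68370053]
```

Call:
{"method": "apply_moves", "body": {
  "delta_pos": [
    [0.09,0.55,0.03],
    [0.09,0.55,0.03],
    [0.09,0.55,0.03],
    [0.09,0.55,0.03],
    [0.09,0.55,0.03],
    [0.09,0.55,0.03],
    [0.09,0.55,0.03]
  ],
  "dr": [
    [-0.026,0.535,-0.684],
    [-0.026,0.535,-0.684],
    [-0.026,0.535,-0.684],
    [-0.026,0.535,-0.684],
    [-0.026,0.535,-0.684],
    [-0.026,0.535,-0.684],
    [-0.026,0.535,-0.684]
  ],
  "jaw": [0,0,0,0,0,0,0]
}}

```text
time: 6.12
tool_pos: [0.5169, -0.0534, 0.2065]
tool_rot: [2.881, -0.049, 1.641]
contact_force: [0.1, 0.7, -2.0]
opening: 0.0056
grip_force: 40.0
```

Call:
{"method": "apply_moves", "body": {
  "delta_pos": [
    [0.085,0.55,0],
    [0.085,0.55,0],
    [0.085,0.55,0],
    [0.085,0.55,0],
    [0.085,0.55,0],
    [0.085,0.55,0],
    [0.085,0.55,0],
    [0.085,0.55,0]
  ],
  "dr": [
    [-0.026,0.535,-0.684],
    [-0.026,0.535,-0.684],
    [-0.026,0.535,-0.684],
    [-0.026,0.535,-0.684],
    [-0.026,0.535,-0.684],
    [-0.026,0.535,-0.684],
    [-0.026,0.535,-0.684],
    [-0.026,0.535,-0.684]
  ],
  "jaw": [0,0,0,0,0,0,0,0]
}}

```text
time: 6.78
tool_pos: [0.5502, 0.1681, 0.2055]
tool_rot: [-3.138, -0.008, 1.297]
contact_force: [0.4, -0.8, -2.3]
opening: 0.006
grip_force: 40.0
```

```bash
python3 - <<'E'
from h import *
s=telemetry.observe(); M=R.from_euler("xyz",s["tool_rot"]).as_matrix(); print(s["tool_pos"],s["tool_rot"],s["opening"],s["grip_force"],s["contact_force"],s["torque"])
T=np.c_[[np.cos(1.295),np.sin(1.295),0],[np.sin(1.295),-np.cos(1.295),0],[0,0,-1]]
print("rvshare",R.from_matrix(T@M.T).as_rotvec()/.5)
w=eyes.read_camera("wrist")[:,:,::-1]; sc=eyes.read_camera("scene")[:,:,::-1]
cv2.imwrite("pics/s2.png",sc)
a=cv2.resize(w,(400,300)); b=cv2.resize(sc[130:310,290:530],(400,300),interpolation=cv2.INTER_CUBIC)
cv2.imwrite("pics/w2.png",w); cv2.imwrite("pics/hold.png",np.hstack([a,b]))
E
```

```text
[0.55024721 0.16805141 0.20549082] [-3.13788643 -0.00801963  1.29709459] 0.006035166715971402 39.99811828136444 [ 0.44273001 -0.77236111 -2.28963888] [-0.07741966 -0.06635623 -0.0254077 ]
rvshare [-0.01744868 -0.00278286 -0.00421888]
```

View pics/hold.png

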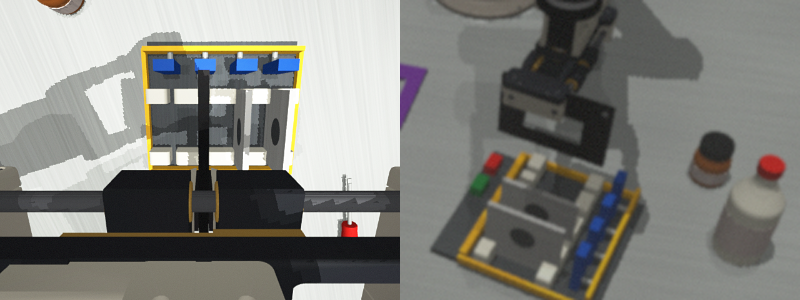

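The insert is held upright above the slot and in line with its jaw (left view, plate at u≈204). It looks clear of everything. I'll check tilt and grip offset in the scene view.

```bash
python3 - <<'E'
from h import *
s=telemetry.observe(); M=R.from_euler("xyz",s["tool_rot"]).as_matrix(); tp=s["tool_pos"]
c=cam("scene"); g=cv2.imread("pics/s2.png").max(2)
for dx,dz in ((-75,65),(75,65),(75,-35),(-75,-35)): print((dx,dz),proj(c,tp+M@np.array([dx/1e3,0.00,dz/1e3])).round(1))
# bottom edge: last dark pixel per column
P=[]
for u in range(352,412,3):
    v=np.nonzero(g[170:240,u]<70)[0]; P.append((u,170+v[-1]+.5)) if len(v) else 0
l=np.polyfit(*zip(*P),1); print("bottom line",l,[np.polyval(l,u).round(1) for u in (348,414)], P[::4])
# right end: last dark px per row
print([(v,400+np.nonzero(g[v,400:440]<70)[0].max()) for v in range(194,228,4) if (g[v,400:440]<70).any()])
print([(v,335+np.nonzero(g[v,335:370]<70)[0].min()) for v in range(180,208,4) if (g[v,335:370]<70).any()])
E
```

```text
(-75, 65) [348.2 206.8]
(75, 65) [410.9 229. ]
(75, -35) [418.  194.9]
(-75, -35) [350.9 172.7]
bottom line [  0.20175439 153.58245614] [np.float64(223.8), np.float64(237.1)] [(352, np.float64(234.5)), (364, np.float64(230.5)), (376, np.float64(239.5)), (388, np.float64(239.5)), (400, np.float64(225.5))]
[(194, np.int64(417)), (198, np.int64(418)), (202, np.int64(417)), (206, np.int64(416)), (210, np.int64(416)), (214, np.int64(415)), (218, np.int64(414)), (222, np.int64(412)), (226, np.int64(411))]
[(180, np.int64(351)), (184, np.int64(356)), (188, np.int64(350)), (192, np.int64(350)), (196, np.int64(350)), (200, np.int64(349)), (204, np.int64(349))]
```

```bash
python3 - <<'E'
from h import *
s=telemetry.observe(); M=R.from_euler("xyz",s["tool_rot"]).as_matrix(); tp=s["tool_pos"]
c=cam("scene"); g=cv2.imread("pics/s2.png").max(2).astype(float)
a,b=[proj(c,tp+M@np.array([x,-.003,.065])) for x in(-.075,.075)]; a2,b2=[proj(c,tp+M@np.array([x,.003,.065])) for x in(-.075,.075)]
print(a,b,a2,b2)
P=[]
for u in range(351,410,2):
    vp=a[1]+(u-a[0])*(b[1]-a[1])/(b[0]-a[0]); v0=int(round(vp)); gr=np.diff(g[v0-6:v0+8,u]); k=gr.argmax()
    P.append((u,v0-6+k+.5-vp,gr.max()))
print([(u,round(d,1),int(m)) for u,d,m in P])
E
```

```text
[348.78303857 206.00839714] [411.38298636 228.12802599] [347.67494245 207.63534393] [410.43011799 229.89076581]
[(351, np.float64(1.7), 27), (353, np.float64(2.0), 30), (355, np.float64(2.3), 26), (357, np.float64(1.6), 31), (359, np.float64(1.9), 31), (361, np.float64(2.2), 34), (363, np.float64(1.5), 36), (365, np.float64(1.8), 36), (367, np.float64(2.1), 34), (369, np.float64(1.3), 32), (371, np.float64(1.6), 30), (373, np.float64(1.9), 33), (375, np.float64(2.2), 33), (377, np.float64(1.5), 31), (379, np.float64(1.8), 35), (381, np.float64(1.1), 38), (383, np.float64(1.4), 35), (385, np.float64(1.7), 23), (387, np.float64(2.0), 18), (389, np.float64(2.3), 19), (391, np.float64(1.6), 23), (393, np.float64(1.9), 36), (395, np.float64(2.2), 36), (397, np.float64(1.5), 40), (399, np.float64(1.7), 37), (401, np.float64(2.0), 33), (403, np.float64(1.3), 35), (405, np.float64(1.6), 40), (407, np.float64(1.9), 40), (409, np.float64(2.2), 35)]
```

Call:
{"method": "apply_moves", "body": {
  "delta_pos": [
    [0.002,-0.006,-0.05],
    [0.002,-0.006,-0.1],
    [0.002,-0.006,-0.15],
    [0.002,-0.006,-0.2],
    [0.002,-0.006,-0.24],
    [0.002,-0.006,-0.24],
    [0.002,-0.006,-0.24]
  ],
  "dr": [
    [-0.017,-0.003,-0.004],
    [-0.017,-0.003,-0.004],
    [-0.017,-0.003,-0.004],
    [-0.017,-0.003,-0.004],
    [-0.017,-0.003,-0.004],
    [-0.017,-0.003,-0.004],
    [-0.017,-0.003,-0.004]
  ],
  "jaw": [0,0,0,0,0,0,0]
}}

```text
time: 7.47
tool_pos: [0.5512, 0.1607, 0.1109]
tool_rot: [3.141, 0.001, 1.288]
contact_force: [0.4, -0.3, -2.0]
opening: 0.0057
grip_force: 40.0
```

```bash
cat > st.py <<'E'
from h import *
s=telemetry.observe(); M=R.from_euler("xyz",s["tool_rot"]).as_matrix()
T=np.c_[[np.cos(1.295),np.sin(1.295),0],[np.sin(1.295),-np.cos(1.295),0],[0,0,-1]]
e=T[:2,0]; n=T[:2,1]; d=s["tool_pos"][:2]-[.55406,.1755]
print("t",s["time"],"along",.3208+e@d,"across",n@d,"z",s["tool_pos"][2],"rvshare",(R.from_matrix(T@M.T).as_rotvec()/.5).round(4))
f=s["contact_force"]; print("F along,across,z",e@f[:2],n@f[:2],f[2],"grip",s["grip_force"],s["opening"],"tq",s["torque"])
E
python3 st.py
```

```text
t 7.4667 along 0.305793502505053 across 0.001296367941915393 z 0.11085677738080235 rvshare [0.0015 0.0012 0.0137]
F along,across,z -0.22681293682713616 0.4645718485593319 -1.9608104784252451 grip 39.99774634838104 0.005748685922653315 tq [-0.05791088 -0.06701619 -0.0258686 ]
```

Call:
{"method": "apply_moves", "body": {
  "delta_pos": [
    [-0.003,0.001,-0.01],
    [-0.003,0.001,-0.018],
    [-0.003,0.001,-0.027],
    [-0.003,0.001,-0.027],
    [-0.003,0.001,-0.027]
  ],
  "dr": [
    [-0.001,-0.001,0.014],
    [-0.001,-0.001,0.014],
    [-0.001,-0.001,0.014],
    [-0.001,-0.001,0.014],
    [-0.001,-0.001,0.014]
  ],
  "jaw": [0,0,0,0,0]
}}

```text
time: 7.88
tool_pos: [0.5505, 0.1628, 0.1007]
tool_rot: [3.138, -0.0, 1.297]
contact_force: [-0.4, -1.5, -2.4]
opening: 0.0058
grip_force: 40.0
```

```bash
python3 st.py
```

```text
t 7.8833 along 0.3075804642231536 across 7.330532811247823e-05 z 0.10065147104012584 rvshare [ 0.0014  0.0067 -0.0043]
F along,across,z -1.5494579579507168 -0.012323135187945478 -2.428698058875746 grip 39.997801780700684 0.0057708915420655905 tq [-0.02552535 -0.10339764 -0.02295258]
```

Call:
{"method": "apply_moves", "body": {
  "delta_pos": [
    [0.003,0.01,0],
    [0.006,0.02,0],
    [0.008,0.03,0],
    [0.008,0.03,0]
  ],
  "dr": [
    [0,0,0],
    [0,0,0],
    [0,0,0],
    [0,0,0]
  ],
  "jaw": [0,0,0,0]
}}

```text
time: 8.22
tool_pos: [0.554, 0.1758, 0.1006]
tool_rot: [3.138, -0.001, 1.298]
contact_force: [0.1, 0.3, -2.9]
opening: 0.006
grip_force: 40.0
```

```bash
python3 st.py
```

```text
t 8.2167 along 0.32104091426775205 across -0.00014894273342062566 z 0.10062105342341246 rvshare [ 0.0006  0.0074 -0.0056]
F along,across,z 0.33407995820290337 0.005330117922275016 -2.867363041643608 grip 39.997857213020325 0.00602506652965687 tq [-0.08172421 -0.05076331 -0.02470001]
```

Call:
{"method": "apply_moves", "body": {
  "delta_pos": [
    [0.002,0.007,0],
    [0.003,0.012,0],
    [0.003,0.012,0]
  ],
  "dr": [
    [0,0,0],
    [0,0,0],
    [0,0,0]
  ],
  "jaw": [0,0,0]
}}

```text
time: 8.47
tool_pos: [0.5549, 0.1794, 0.1005]
tool_rot: [3.138, 0.001, 1.297]
contact_force: [-0.9, -4.0, -0.5]
opening: 0.0055
grip_force: 40.0
```

```bash
python3 st.py
```

```text
t 8.4667 along 0.3247572542344905 across -0.00026642647537980307 z 0.10054042441808804 rvshare [ 0.0031  0.0059 -0.0049]
F along,across,z -4.05709904262172 0.22517579089702588 -0.493106840513244 grip 39.99754786491394 0.005529178321859664 tq [-0.68180593  0.09381849  0.02321501]
```

Jaw contact came at along≈0.323, as vision predicted. I'll push about 9 mm further.

Call:
{"method": "apply_moves", "body": {
  "delta_pos": [
    [0.002,0.007,0],
    [0.004,0.014,0],
    [0.006,0.022,0],
    [0.006,0.022,0],
    [0.006,0.022,0]
  ],
  "dr": [
    [0,0,0],
    [0,0,0],
    [0,0,0],
    [0,0,0],
    [0,0,0]
  ],
  "jaw": [0,0,0,0,0]
}}

```text
time: 8.88
tool_pos: [0.5573, 0.188, 0.1005]
tool_rot: [3.138, 0.001, 1.297]
contact_force: [0.1, -5.1, 0.6]
opening: 0.006
grip_force: 40.0
```

```bash
python3 st.py
```

```text
t 8.8833 along 0.3337235780929158 across -0.00033096553838624955 z 0.10053612612529698 rvshare [ 0.0031  0.0057 -0.0045]
F along,across,z -4.876391455617909 1.4686099091046307 0.5679407518213935 grip 39.997960925102234 0.00604870313509674 tq [-1.02453584  0.24238886 -0.00544314]
```

Call:
{"method": "apply_moves", "body": {
  "delta_pos": [
    [0,0,-0.008],
    [0,0,-0.016],
    [0,0,-0.024],
    [0,0,-0.032],
    [0,0,-0.032]
  ],
  "dr": [
    [0,0,0],
    [0,0,0],
    [0,0,0],
    [0,0,0],
    [0,0,0]
  ],
  "jaw": [0,0,0,0,0]
}}

```text
time: 9.3
tool_pos: [0.5571, 0.1878, 0.0873]
tool_rot: [3.139, 0.001, 1.297]
contact_force: [-1.2, -5.6, -1.5]
opening: 0.0057
grip_force: 40.0
```

```bash
python3 st.py
```

```text
t 9.3 along 0.333462099032464 across -0.00037780607345374445 z 0.08725387167985722 rvshare [ 0.0033  0.0049 -0.0038]
F along,across,z -5.733676999704248 0.32853517488443007 -1.5023168746670794 grip 39.99417185783386 0.005702957014899748 tq [-1.20665894  0.02455357 -0.02352996]
```

Call:
{"method": "apply_moves", "body": {
  "delta_pos": [
    [0,0,-0.008],
    [0,0,-0.016],
    [0,0,-0.024],
    [0,0,-0.03],
    [0,0,-0.03]
  ],
  "dr": [
    [0,0,0],
    [0,0,0],
    [0,0,0],
    [0,0,0],
    [0,0,0]
  ],
  "jaw": [0,0,0,0,0]
}}

```text
time: 9.72
tool_pos: [0.5573, 0.1879, 0.0756]
tool_rot: [3.139, 0.001, 1.297]
contact_force: [-0.6, -5.5, -0.7]
opening: 0.0061
grip_force: 40.0
```

```bash
python3 st.py
```

```text
t 9.7167 along 0.33356465813741903 across -0.0002955903503024733 z 0.07558070284211285 rvshare [ 0.0029  0.0055 -0.0039]
F along,across,z -5.500671704882332 0.9395447995774219 -0.705523312101222 grip 39.99651074409485 0.006060743935607691 tq [-0.99790372  0.09751939  0.00403164]
```

Call:
{"method": "apply_moves", "body": {
  "delta_pos": [
    [0,0,-0.004],
    [0,0,-0.008],
    [0,0,-0.008],
    [0,0,-0.008]
  ],
  "dr": [
    [0,0,0],
    [0,0,0],
    [0,0,0],
    [0,0,0]
  ],
  "jaw": [0,0,0,0]
}}

```text
time: 10.05
tool_pos: [0.5575, 0.1878, 0.0754]
tool_rot: [3.137, 0.0, 1.297]
contact_force: [-8.1, -8.6, 20.1]
opening: 0.0055
grip_force: 40.0
```

```bash
python3 st.py
```

```text
t 10.05 along 0.3335564589429714 across -4.2621513653676515e-05 z 0.07542910992841875 rvshare [ 0.0026  0.0091 -0.0039]
F along,across,z -10.455677355127873 -5.470470905471137 20.086582144887743 grip 40.017916560173035 0.005522202147180164 tq [-1.27073691  1.65283546  0.02017625]
```

Call:
{"method": "apply_moves", "body": {
  "delta_pos": [
    [-0.001,-0.003,0.002],
    [-0.002,-0.006,0.003],
    [-0.002,-0.007,0.003],
    [-0.002,-0.007,0.003]
  ],
  "dr": [
    [0,0,0],
    [0,0,0],
    [0,0,0],
    [0,0,0]
  ],
  "jaw": [0,0,0,0]
}}

```text
time: 10.38
tool_pos: [0.5572, 0.1867, 0.0754]
tool_rot: [3.136, -0.003, 1.297]
contact_force: [-2.4, 0.9, 9.2]
opening: 0.0059
grip_force: 40.0
```

```bash
python3 st.py
```

```text
t 10.3833 along 0.3324641689774305 across -3.7156195689419524e-05 z 0.0754477702903591 rvshare [-0.0025  0.0115 -0.0044]
F along,across,z 0.1982606683737388 -2.547612822820439 9.19012604884493 grip 40.00683546066284 0.005941000984298422 tq [-0.19591912  0.70470203  0.04734752]
```

Call:
{"method": "apply_moves", "body": {
  "delta_pos": [
    [0,0,0],
    [0,0,0],
    [0,0,0],
    [0,0,0],
    [0,0,0],
    [0,0,0]
  ],
  "dr": [
    [0,0,0],
    [0,0,0],
    [0,0,0],
    [0,0,0],
    [0,0,0],
    [0,0,0]
  ],
  "jaw": [0.15,0.2,0.25,0.3,0.3,0.3]
}}

```text
time: 10.88
tool_pos: [0.5565, 0.1856, 0.0735]
tool_rot: [3.139, -0.0, 1.297]
contact_force: [-0.2, -0.2, -0.3]
opening: 0.0274
grip_force: 0.0
```

```bash
python3 st.py; python3 - <<'E'
from h import *
w=eyes.read_camera("wrist")[:,:,::-1]; sc=eyes.read_camera("scene")[:,:,::-1]
cv2.imwrite("pics/rel.png",np.hstack([cv2.resize(w,(400,300)),cv2.resize(sc[180:330,290:490],(400,300),interpolation=cv2.INTER_CUBIC)]))
E
```

```text
t 10.8833 along 0.33122399236055367 across -0.00040648345640825626 z 0.07354196900100986 rvshare [ 0.0011  0.006  -0.0039]
F along,across,z -0.3021045004074374 -0.16518582793669806 -0.3119135087665131 grip 0.0 0.027358962409421577 tq [-0.0467166  -0.09974316  0.00522848]
```

View pics/rel.png

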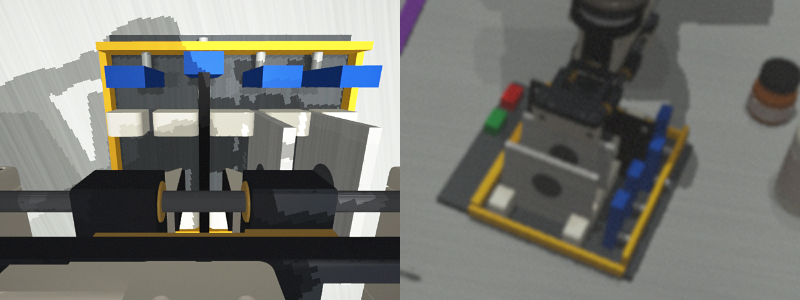

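The insert stands in the slot with its jaw pushed back (jaw at (204,64) in the left view), and the covers haven't moved. I'll retreat straight up and check.

Call:
{"method": "apply_moves", "body": {
  "delta_pos": [
    [0,0,0.05],
    [0,0,0.12],
    [0,0,0.2],
    [0,0,0.3],
    [0,0,0.4],
    [0,0,0.4],
    [0,0,0.4]
  ],
  "dr": [
    [0,0,0],
    [0,0,0],
    [0,0,0],
    [0,0,0],
    [0,0,0],
    [0,0,0],
    [0,0,0]
  ],
  "jaw": [0.3,0.3,0.3,0.3,0.3,0.3,0.3]
}}

```text
time: 11.57
tool_pos: [0.5577, 0.1858, 0.2365]
tool_rot: [3.133, -0.003, 1.297]
contact_force: [0.4, -0.8, -1.2]
opening: 0.0274
grip_force: 0.0
```

```bash
python3 - <<'E'
from h import *
c=cam("wrist"); w=eyes.read_camera("wrist")[:,:,::-1]; sc=eyes.read_camera("scene")[:,:,::-1]; cs=cam("scene")
cv2.imwrite("pics/f.png",np.hstack([cv2.resize(w,(400,300)),cv2.resize(sc[180:330,290:490],(400,300),interpolation=cv2.INTER_CUBIC)]))
cv2.imwrite("pics/wf.png",w); cv2.imwrite("pics/sf.png",sc)
e=np.array([np.cos(1.295),np.sin(1.295)]); m=np.array([.55406,.1755])+(.3307-.3208)*e
for s,z in((-.075,.11),(.075,.11)):
    p=[*(m+s*e),z]; print("pred corner wrist",proj(c,p),"scene",proj(cs,p))
E
```

```text
pred corner wrist [323.13197979 312.22157726] scene [355.51457468 219.72127449]
pred corner wrist [323.17337169 127.7922494 ] scene [417.57916184 242.36230615]
```

View pics/f.png

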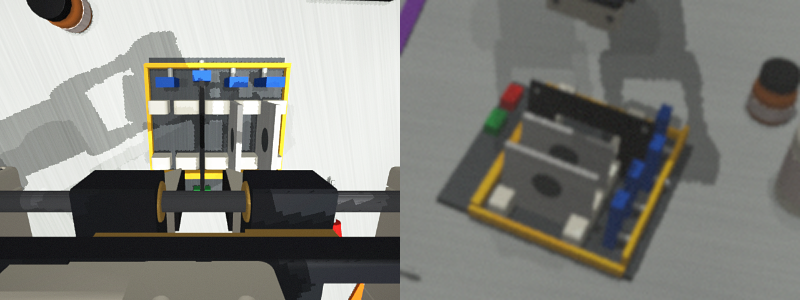

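```bash
python3 - <<'E'
from h import *
cs=cam("scene"); g=cv2.imread("pics/sf.png").max(2).astype(float)
a=np.array([355.5,219.7]);b=np.array([417.6,242.4]); P=[]
for u in range(359,414,2):
    vp=a[1]+(u-a[0])*(b[1]-a[1])/(b[0]-a[0]); v0=int(round(vp)); gr=np.diff(g[v0-7:v0+6,u]); k=gr.argmin(); P.append((u,round(v0-7+k+.5-vp,1),int(gr[k])))
print(P); print(np.polyfit([p[0] for p in P],[p[1] for p in P],1))
E
```

```text
[(359, np.float64(-0.5), -32), (361, np.float64(-0.2), -34), (363, np.float64(0.1), -37), (365, np.float64(-0.7), -45), (367, np.float64(-0.4), -44), (369, np.float64(-1.1), -41), (371, np.float64(-0.9), -53), (373, np.float64(-0.6), -39), (375, np.float64(-0.3), -46), (377, np.float64(-1.1), -33), (379, np.float64(-0.8), -41), (381, np.float64(-0.5), -36), (383, np.float64(-0.3), -36), (385, np.float64(0.0), -40), (387, np.float64(-0.7), -47), (389, np.float64(-0.4), -48), (391, np.float64(-1.2), -35), (393, np.float64(-0.9), -32), (395, np.float64(-0.6), -23), (397, np.float64(-0.4), -23), (399, np.float64(-0.1), -21), (401, np.float64(-0.8), -27), (403, np.float64(-0.6), -32), (405, np.float64(-0.3), -30), (407, np.float64(-1.0), -36), (409, np.float64(-0.8), -34), (411, np.float64(-1.5), -33), (413, np.float64(-0.2), -21)]
[-0.0047619   1.23809524]
```

The top edge matches the seated prediction to within 1 px, both in level and in height. Handing in.

```bash
python3 -c "
from cell import job
print(job.hand_in())"
```

```text
the job is handed in; nothing more can be done
None
```

The job is handed in. The insert stands released and clamped in the green-tab slot, level and at seated height as far as the last camera check could show; the covers looked undisturbed, and the verdict was not reported back.

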